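# Start the closure plug in a digestion vessel and screw it home

## Task

Close the digestion vessel: take its black-knobbed plug from the blue tray, stand it upright in the mouth and, under a light push, turn it backward (counter-clockwise from above) until its thread drops into the starts, then screw it forward until the flange is fully home on the rim, and let go. Be gentle with the soft thread - never force it or drive it in crooked - and leave the brown bottle, the jar and the brass weight where they stand.

Things in the scene. Friction and masses are not known exactly. Their poses are not given: they have to be found in the camera images.
- plug_mid (a point): Steel closure plug, black fluted knob, 180 to 290 g, upright on its nose in the blue tray (floor 2 mm thick, walls 20 mm). Point on its axis half-way up, z up. Above the nose tip: flange 54 mm across from 26 to 32 mm (its underside, 5 mm below this point, is the seat face); round knob 42 mm across from 32 to 62 mm, gripped from above by two fingers at any angle round it.
- plug_lugs (a point): Point on the plug's axis at its thread, 16.65 mm below the flange underside, level with the lower front edges of the lugs. Right-hand thread of three equal lugs 120 deg apart, each 24 deg long, 3.5 mm thick, radius 20.8 mm. Nose 32 mm across, its lowest 5.5 mm tapered to 23 mm. A white line on the knob's top lies above one lug's middle.
- mouth (a point): Centre of the vessel's rim on the neck's axis, 95 mm above the worktop, z up. Steel vessel fixed in a 100 mm square holder; neck 58 mm across, lined with a white thread of soft plastic, 34.4 mm inner diameter (the nose has 1.2 mm to spare on the radius). Home: the flange lies on the rim, plug_mid 5 mm above this point. Before it is home, over 60 N between plug and vessel ruins the thread.
- crests (a point): On the neck's axis, level with the flat thread crests, 4 mm below the rim. Clockwise from above, every 120 deg holds a 34 deg gap (a start), an 80 deg crest and a 6 deg stop dog (top 0.5 mm below the rim). Where they lie is not told and differs every time. A plug set down stands on the crests (flange 12.7 mm above the rim) or on the dogs (16.2 mm); the dogs block turning forward.
- starts (a point): On the neck's axis, 12 mm below the rim: where the lugs land. Under a push of 3 to 8 N, turned counter-clockwise (at most 120 deg), the lugs reach the gaps and the plug drops 8 mm (flange about 5 mm above the rim); a dog stops it there. Then clockwise it runs under the crests, sinks 0.075 mm a degree (1 mm axial play), is home after 60 to 85 deg, tightens and stays put.
- dropper_bottle_2: Brown glass dropper bottle, 42 mm across, 78 mm high, standing loose; origin at the centre of its underside. To be left alone.
- brass_weight: Brass check weight, 27 mm across, 39 mm high, standing loose; origin at the centre of its underside. To be left alone.
- white_jar_2: White screw-top jar, 44 mm across, 61 mm high, standing loose; origin at the centre of its underside. To be left alone.
- vessel: The vessel with its holder and thread, fixed; origin at the centre of the holder's underside, below the mouth.
- plug: The plug; origin at the centre of its nose tip, z up its axis.
Not all that is in view belongs to the job. Leave any turquoise look-alike of the plug alone.

How it is judged:
On the way:
1. the plug, upright in the neck, has dropped off the crests into the thread starts (flange underside 3 to 7 mm above the rim, axes within 3 mm) (z of plug_mid in the frame of mouth between 0.008 and 0.012 m and horizontal distance between plug_mid and mouth below 0.003 m and angle between plug_mid's own z axis and vertical below 0.1 rad), for 0.2 s.
At the end, for the whole second after the job is handed in: The plug is screwed home: its flange underside lies within 1.2 mm of the rim, its axis within 2.5 mm of the neck's and within 0.04 rad of upright, released and at rest (z of plug_mid in the frame of mouth below 0.0062 m and horizontal distance between plug_mid and mouth below 0.0025 m and angle between plug_mid's own z axis and vertical below 0.04 rad and linear speed of plug below 0.01 m/s); the robot touches nothing.
It fails at once if the thread is forced: plug and vessel press on each other with more than 60 N before the flange is home (still more than 1.5 mm above the rim) (contact force between plug and vessel above 60 N and z of plug_mid in the frame of mouth above 0.0065 m).
It fails at once if the plug is driven in crooked: more than 0.12 rad off upright with its thread in the neck (z of plug_mid in the frame of mouth below 0.015 m and horizontal distance between plug_mid and mouth below 0.01 m and angle between plug_mid's own z axis and vertical above 0.12 rad).
It fails at once if the brown bottle, the jar or the weight is moved by more than 20 mm (distance of any of dropper_bottle_2, brass_weight, white_jar_2 from where it was at the start of the episode above 0.02 m).
It also fails if it takes over 64 s, if anything falls off the work surface, if the arm or the gripper's body presses on something with over 40 N, if the wrist force passes 120 N, or if a joint passes its speed limit or range.

## Robot

A 6-joint arm with a two-finger parallel gripper is mounted at the origin on a cart in front of the work surface, level with it; the furniture and walls round the work are solid. World frame = base frame: x ahead of the robot, y to its left, z up, the work surface at z = 0. Lengths are in m, angles in rad, forces in N, time in s.
With the tool pointing down it reaches from about 0.25 to 0.85 m from the base axis. Payload 12.5 kg.
Tool frame: the origin (TCP) lies between the finger pads; the fingertips stand nose_length ahead of it and the grasp point (between the pads) lies 3 mm ahead of it (nose_length is the distance from the TCP to the fingertips, in m); x points along the fingers, y is the direction in which the jaws open and shut, and the axes are right-handed (so a half turn about x gives the same grasp; the last joint's range is limited). The gripper opens to 93 mm and grips with 3 to 60 N. Pads are 15 mm wide; open, the fingers measure 128 mm over their backs; the gripper's body (75 mm by 188 mm) begins 65 mm behind the grasp point.
Start: joints at [1.202, 0.351, 1.652, -0, 1.139, -0.085], TCP at [0.154, 0.528, 0.241] pointing down, gripper open.
Joint ranges: [-2.75, 2.75], [-0.79, 2.1], [0.01, 2.65], [-1.57, 4.71], [0.07, 3.14], [-2.87, 2.87]. Speed limits (rad/s): [2.22, 2.22, 2.79, 3.14, 3.14, 3.14].

## Interface

Orientations are given as a unit quaternion [x, y, z, w].
In Python, from cell import * gives the robot as it stands.
- The arm moves only by the tool carry_out, never from a script. Its argument "deltas" is a list of rows, each a list of 3 entries, a list of its own where there are three numbers: the shift along the world's x, y, z in m, then the turn about the world's z in rad, then the closure, from -1 (fully open) to 1 (shut). A call has 1 to 12 rows; each row shifts and turns the commanded pose from where the row before left it; what a row does not reach is not made up. A row lasts 1/8 s, in which the tool goes at most 62.5 mm and 10.7 degrees, less where a joint would pass 70% of its speed; a pose out of reach is approached as far as the arm can. A call is refused whole if a number of a shift passes 0.0625 or a number of a turn 0.188, either way. A call with a gripper value outside its range is refused whole. The fingers move at their own pace and stop on an object; "squeeze" is the grip in N (left out, the last holds). Time passes only in rows, so rows that do not move let the fingers close. It gives the time, the measured TCP pose, the force and the opening at its end, in the units of the state.
- sense(): the state, without advancing time (a new reading comes with each control period).
- grab_frame(name): name is "scene" or "side" or "wrist"; returns the picture (400x640x3 uint8, red, green, blue); there is no depth.
- get_calibration(name): a dict with "camera_matrix" (3x3 intrinsics, pixels), "R" (3x3) and "t" (3): a world point X has camera coordinates R X + t; the wrist camera has in their place "tool_from_camera" (4x4, takes a point from camera to tool coordinates, whose origin is the TCP and whose axes are the tool frame's). Camera axes: x right, y down, z forward; pixel columns grow to the right and rows downward; lengths in m; the calibration is good to about 2 mm. A picture is of the moment at which its call begins: read the wrist's pose just before it. get_calibration takes no time and is no camera call.
- sign_off(): hands the job in, once; it reports no verdict.
The state is a dict: "time": time; "qpos": joint angles; "qd": joint speeds; "joint_torque": joint torques, N m; "tcp_pos": TCP position; "ee_rot": TCP orientation; "contact_force": force on the tool from outside, world axes, zero at the start; "wrist_torque": the same for the moment, N m; "width": opening from 0.0 (shut) to 1.0 (fully open).
Only numpy, scipy, OpenCV 4.12 (cv2) and the standard library are available. Lean on these libraries where they do the work, as an engineer would, in place of code of your own. Each camera call takes 0.05 s, during which the arm holds its last target. There are 200 camera calls.

## Working session

There is one attempt and no reset: what is moved stays moved. The work goes in short steps, Python scripts to look and compute and a tool call to move; the robot and the scene stay as the last step left them, time stands still between calls to the robot, and variables do not carry over. Pictures are saved under pics/ and viewed, about 8 in all and at most 12, crops included, and the job is handed in when it is done.

Besides the shell and the picture viewer there is one more tool, called after "Emit:" as name(argument=value, ...), one argument or row to a line, values as JSON. carry_out: Moves the arm, as the interface text tells. Its arguments: {"type":"object","properties":{"deltas":{"type":"array"},"squeeze":{"type":"number"}},"required":["deltas"]}

```bash
ls; mkdir -p pics; python3 - <<'E'
from cell import *
import cv2,numpy as np
s=sense(); print(s)
a=grab_frame("scene");b=grab_frame("side");w=grab_frame("wrist")
for n,i in(("scene",a),("side",b),("wrist",w)):
    cv2.imwrite(f"pics/{n}0.png",i[:,:,::-1])
for n in("scene","side","wrist"):print(n,get_calibration(n))
E
```

```text
pics
{'time': 0.0, 'qpos': array([ 1.20240058e+00,  3.51237843e-01,  1.65239884e+00, -9.92039557e-06,
        1.13909064e+00, -8.45970910e-02]), 'qd': array([ 0.00038164, -0.00109251,  0.00080679, -0.00014162, -0.00188138,
       -0.00116679]), 'joint_torque': array([-4.35426309e-04, -4.97310984e+01, -2.85250229e+01,  6.98539219e-02,
        2.56524287e-02, -5.45228067e-05]), 'tcp_pos': array([0.15386805, 0.52772005, 0.24011013]), 'ee_rot': array([ 0.09960849,  0.70008685, -0.10039176,  0.69991288]), 'contact_force': array([-0.13428094,  0.54672274, -0.28276476]), 'wrist_torque': array([ 0.01351639, -0.0094104 , -0.03684158]), 'width': 0.999977713401284}
scene {'camera_matrix': array([[377.74250122,   0.        , 326.12320411],
       [  0.        , 377.74250122, 195.26496362],
       [  0.        ,   0.        ,   1.        ]]), 'R': array([[-0.88271751, -0.46990079,  0.00174559],
       [-0.36027762,  0.67439409, -0.64450962],
       [ 0.30167836, -0.56954882, -0.76459421]]), 't': array([0.50829053, 0.29989188, 0.8195643 ])}
side {'camera_matrix': array([[381.71817322,   0.        
[... 165 characters left out ...]
379727],
       [-0.30250032, -0.34329819, -0.88917935],
       [ 0.6102091 ,  0.64689654, -0.45735077]]), 't': array([-0.45482617,  0.24969084,  0.68307257])}
wrist {'camera_matrix': array([[291.68208798,   0.        , 321.83941997],
       [  0.        , 291.68208798, 195.04737827],
       [  0.        ,   0.        ,   1.        ]]), 'tool_from_camera': array([[-4.27272420e-04, -2.66953711e-01,  9.63709258e-01,
        -1.43990375e-01],
       [ 9.99999545e-01,  7.07798130e-04,  6.39426838e-04,
         4.06265523e-04],
       [-8.52808978e-04,  9.63709093e-01,  2.66953287e-01,
        -7.47536318e-02],
       [ 0.00000000e+00,  0.00000000e+00,  0.00000000e+00,
         1.00000000e+00]])}
```

View pics/scene0.png

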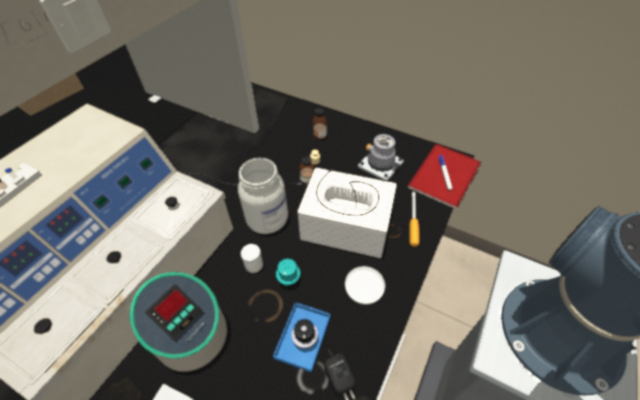

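View pics/side0.png

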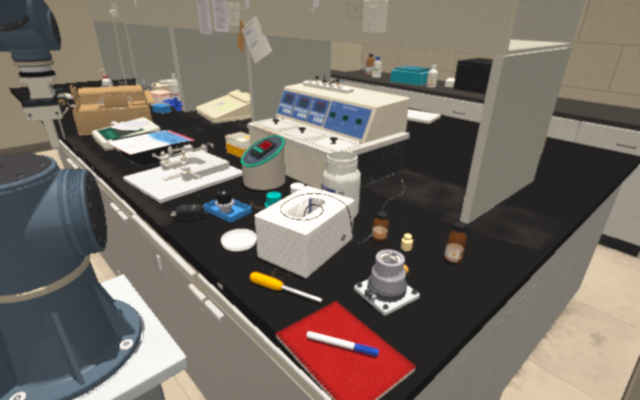

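The scene view has the black-knobbed plug in the blue tray at about (305,330), the turquoise look-alike at (288,271) and the vessel rim at about (384,143). In the side view the plug is at (224,198), the turquoise cap at (273,199) and the vessel at (390,260). The other dark round things are the heater-bath knobs at (114,257) and (43,326) in the scene view, and the black adapter at (340,370). I choose the one in the tray and will check it in a close crop.

```bash
cat > h.py <<'E'
from cell import *
import cv2,numpy as np
from scipy.spatial.transform import Rotation as Rn
def ray(name,px,pose=None):
    c=get_calibration(name);d=np.linalg.solve(c["camera_matrix"],[px[0],px[1],1.])
    if name!="wrist":
        R=c["R"];return -R.T@c["t"],R.T@d
    p,q=pose;T=c["tool_from_camera"];R=Rn.from_quat(q).as_matrix()
    return R@T[:3,3]+p,R@T[:3,:3]@d
def plane(o,d,z): return o+d*(z-o[2])/d[2]
def tri(rs):
    A=np.zeros((3,3));b=np.zeros(3)
    for o,d in rs:
        d=d/np.linalg.norm(d);P=np.eye(3)-np.outer(d,d);A+=P;b+=P@o
    X=np.linalg.solve(A,b)
    return X,[float(np.linalg.norm(np.cross(X-o,d/np.linalg.norm(d)))) for o,d in rs]
def proj(name,X,pose=None):
    c=get_calibration(name)
    if name!="wrist":p=c["R"]@X+c["t"]
    else:
        T=c["tool_from_camera"];pp=Rn.from_quat(pose[1]).as_matrix().T@(X-pose[0]);p=T[:3,:3].T@(pp-T[:3,3])
    p=c["camera_matrix"]@p;return p[:2]/p[2]
E
python3 - <<'E'
from h import *
print("knob",tri([ray("scene",(305,327)),ray("side",(224,197))]))
print("rim",tri([ray("scene",(384,143)),ray("side",(390,258))]))
a=cv2.imread("pics/scene0.png");b=cv2.imread("pics/side0.png")
cs=[a[295:375,260:360],b[165:245,175:275],a[115:195,330:430],b[235:315,340:440]]
cs=[cv2.resize(c,(400,300)) if 0 else cv2.resize(c,None,fx=3.7,fy=3.7,interpolation=cv2.INTER_NEAREST) for c in cs]
cv2.imwrite("pics/crop.png",np.vstack([np.hstack(cs[:2]),np.hstack(cs[2:])]))
E
```

```text
knob (array([0.48007182, 0.26662594, 0.05360539]), [0.0038810472061239286, 0.0038810472061239503])
rim (array([ 0.54275815, -0.2883613 ,  0.09199404]), [0.00041726832532702583, 0.0004172683253269461])
```

View pics/crop.png

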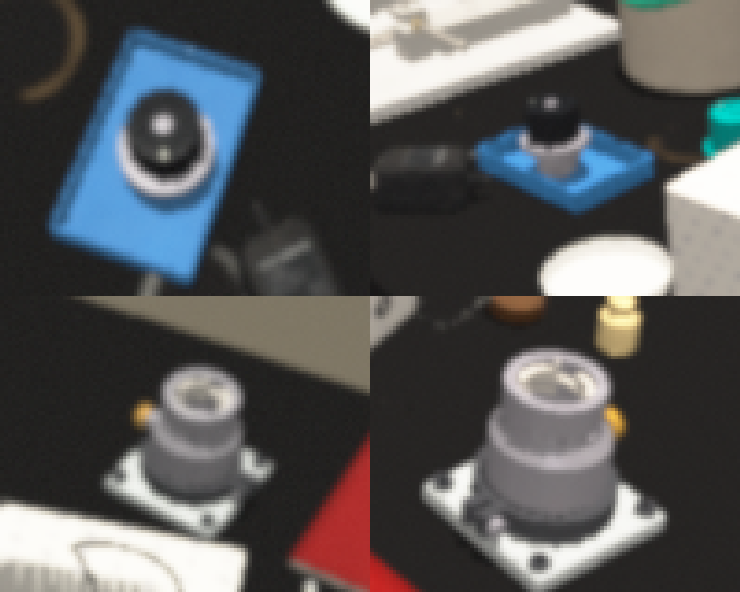

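The crop confirms the plug: black knob and steel flange in the blue tray, with the knob top at scene (304,327) and side (223.5,193). The vessel rim centre is at scene (384.6,141) and side (390,257). I'll go above the plug next.

Emit:
carry_out(
  deltas=[
    [[0.02, -0.016, 0], -0.1, -1],
    [[0.033, -0.026, 0], -0.12, -1],
    [[0.033, -0.026, 0], -0.12, -1],
    [[0.033, -0.026, 0], -0.12, -1],
    [[0.033, -0.026, 0], -0.12, -1],
    [[0.033, -0.026, 0], -0.12, -1],
    [[0.033, -0.026, 0], -0.12, -1],
    [[0.033, -0.026, 0], -0.12, -1],
    [[0.033, -0.026, 0], -0.12, -1],
    [[0.033, -0.026, -0.01], -0.12, -1],
    [[0.01, -0.01, -0.01], 0, -1],
    [[0, 0, 0], 0, -1],
  ],
)

```text
time: 1.65
tcp_pos: [0.4805, 0.2676, 0.2197]
ee_rot: [0.472, 0.527, -0.473, 0.526]
contact_force: [-0.1, -0.2, -0.1]
width: 1.0
```

```bash
python3 - <<'E'
from h import *
import cell
print([n for n in dir(cell) if n[0]!='_'], getattr(cell,'nose_length',None))
s=sense();p=(s['tcp_pos'],s['ee_rot']);print(s['time'],p[0],s['qpos'],Rn.from_quat(p[1]).as_matrix().round(3))
w=grab_frame("wrist");cv2.imwrite("pics/w1.png",w[:,:,::-1])
X,r=tri([ray("scene",(304,327.4)),ray("side",(223.4,193.1))]);print("knobtop",X,r,proj("wrist",X,p))
X,r=tri([ray("scene",(384.6,141.2)),ray("side",(390.3,256.9))]);print("rim",X,r)
E
```

```text
['IKError', 'get_calibration', 'grab_frame', 'nose_length', 'sense', 'sign_off'] 0.022
1.65 [0.48053064 0.26759918 0.21965618] [4.23406972e-01 3.74478981e-01 1.67293585e+00 1.47654463e-04
 1.09628535e+00 3.15586775e-01] [[-0.002  0.994  0.108]
 [-0.001  0.108 -0.994]
 [-1.    -0.002  0.001]]
knobtop [0.48039555 0.27097322 0.06399411] [0.002523053054808758, 0.0025230530548088527] [322.73721328 184.41348171]
rim [ 0.54182267 -0.29015947  0.09674163] [0.00046880351924606726, 0.00046880351924612435]
```

View pics/w1.png

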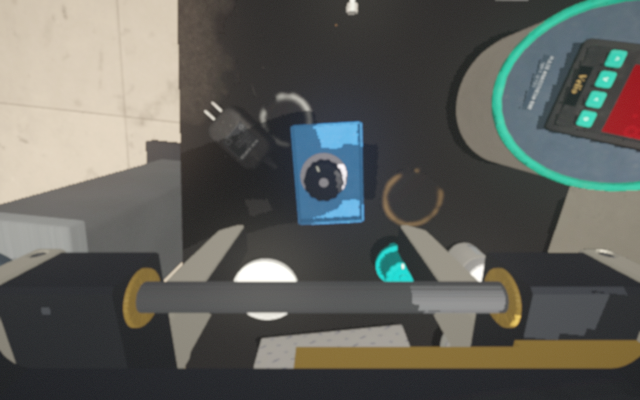

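The close wrist view shows the tray at about (328,172) with the black knob at about (322,180), and the turquoise cap well clear at (395,262).

```bash
python3 - <<'E'
from h import *
s=sense();p=(s['tcp_pos'],s['ee_rot'])
w=cv2.imread("pics/w1.png");g=cv2.cvtColor(w,cv2.COLOR_BGR2GRAY)
sub=w[135:215,298:360].astype(int)
m=((sub.max(2)<70)).astype(np.uint8)
cs,_=cv2.findContours(m,cv2.RETR_EXTERNAL,cv2.CHAIN_APPROX_NONE)
for c in cs:
    if len(c)>20:
        (x,y),r=cv2.minEnclosingCircle(c);print(x+298,y+135,r,cv2.contourArea(c),cv2.boundingRect(c))
        print(plane(*ray("wrist",(x+298,y+135),p),.064))
cv2.imwrite("pics/w1c.png",cv2.resize(w[130:230,280:380],None,fx=6,fy=6,interpolation=cv2.INTER_CUBIC))
E
```

```text
323.0 179.5897445678711 19.818222045898438 941.0 (7, 25, 33, 40)
[0.47995125 0.27678437 0.064     ]
```

View pics/w1c.png

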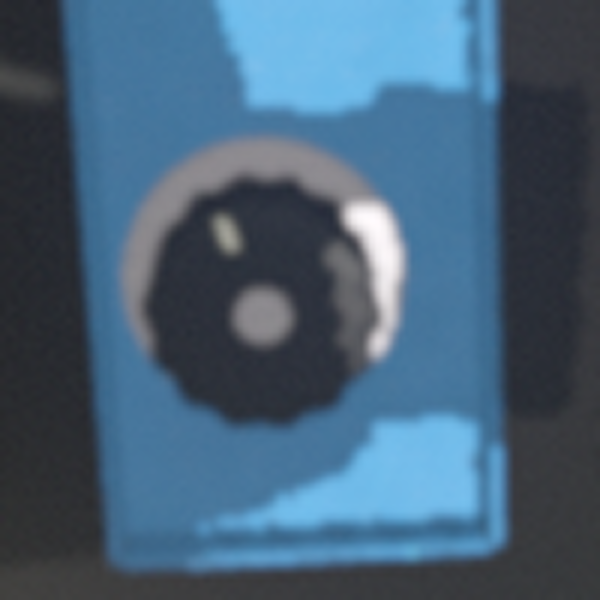

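Emit:
carry_out(
  deltas=[
    [[0.0003, 0.0055, -0.027], 0, -1],
    [[0, 0, -0.035], 0, -1],
    [[0, 0, -0.035], 0, -1],
    [[0, 0, -0.03], 0, -1],
    [[0, 0, -0.02], 0, -1],
    [[0, 0, -0.01], 0, -1],
    [[0, 0, -0.004], 0, 0],
    [[0, 0, 0], 0, 1],
    [[0, 0, 0], 0, 1],
    [[0, 0, 0], 0, 1],
    [[0, 0, 0], 0, 1],
    [[0, 0, 0], 0, 1],
  ],
  squeeze=5,
)

```text
time: 3.2
tcp_pos: [0.4813, 0.2735, 0.0598]
ee_rot: [0.473, 0.526, -0.473, 0.526]
contact_force: [-0.7, 0.3, 1.6]
width: 0.452
```

Emit:
carry_out(
  deltas=[
    [[0, 0, 0], 0, 0.3],
    [[0, 0, 0], 0, -0.3],
    [[0, 0, 0], -0.16, -0.3],
    [[0, 0, 0], -0.16, -0.3],
    [[0, 0, 0], -0.18, -0.3],
    [[0, 0, 0], -0.18, -0.3],
    [[0, 0, 0], -0.18, -0.3],
    [[0, 0, 0], -0.18, -0.3],
    [[0, 0, 0], -0.18, -0.3],
    [[0, 0, 0], -0.18, -0.3],
    [[0, 0, 0], -0.17, -0.3],
    [[0, 0, 0], 0, -0.3],
  ],
  squeeze=5,
)

```text
time: 4.7
tcp_pos: [0.4812, 0.2735, 0.0596]
ee_rot: [-0.706, -0.038, 0.706, -0.038]
contact_force: [0.6, 0.4, 1.0]
width: 0.652
```

Emit:
carry_out(
  deltas=[
    [[0, 0, 0], 0, 0.5],
    [[0, 0, 0], 0, 1],
    [[0, 0, 0], 0, 1],
    [[0, 0, 0], 0, 1],
    [[0, 0, 0], 0, 1],
  ],
  squeeze=30,
)

```text
time: 5.32
tcp_pos: [0.4812, 0.2735, 0.0596]
ee_rot: [-0.706, -0.038, 0.706, -0.038]
contact_force: [0.7, -0.7, -1.1]
width: 0.451
```

Emit:
carry_out(
  deltas=[
    [[0, 0, 0.01], 0, 1],
    [[0, 0, 0.03], 0, 1],
    [[0, 0, 0.05], 0, 1],
    [[0, 0, 0.05], 0, 1],
    [[0, 0, 0.04], 0, 1],
    [[0, -0.02, 0.01], 0, 1],
    [[-0.002, -0.05, 0], 0, 1],
    [[-0.002, -0.055, 0], 0, 1],
    [[-0.002, -0.055, 0], 0, 1],
    [[-0.002, -0.055, 0], 0, 1],
    [[-0.002, -0.055, 0], 0, 1],
    [[-0.002, -0.055, 0], 0, 1],
  ],
)

```text
time: 6.82
tcp_pos: [0.4677, -0.0738, 0.2486]
ee_rot: [-0.705, -0.038, 0.707, -0.038]
contact_force: [1.9, -0.2, -2.1]
width: 0.451
```

Emit:
carry_out(
  deltas=[
    [[-0.002, -0.055, 0], 0, 1],
    [[-0.002, -0.055, 0], 0, 1],
    [[-0.002, -0.055, 0], 0, 1],
    [[-0.002, -0.04, 0], 0, 1],
    [[-0.002, -0.013, 0], 0, 1],
    [[0, 0, 0], 0, 1],
    [[0, 0, 0], 0, 1],
  ],
)

```text
time: 7.7
tcp_pos: [0.4591, -0.2884, 0.2493]
ee_rot: [-0.706, -0.039, 0.706, -0.038]
contact_force: [-0.2, 0.2, -3.0]
width: 0.449
```

```bash
python3 - <<'E'
from h import *
s=sense();p=(s['tcp_pos'],s['ee_rot']);print(s['time'],p,s['qpos'],s['contact_force'])
w=grab_frame("wrist");cv2.imwrite("pics/w2.png",w[:,:,::-1])
b=grab_frame("side");cv2.imwrite("pics/s2.png",b[:,:,::-1])
X=np.array([.5418,-.290,.095]);u=proj("wrist",X,p).round().astype(int);print(u)
c=w[max(u[1]-60,0):u[1]+60,u[0]-60:u[0]+60,::-1]
cv2.imwrite("pics/w2v.png",np.vstack([cv2.resize(w[:,:,::-1],(384,240)),cv2.resize(c,(384,360),interpolation=cv2.INTER_CUBIC)]))
E
```

```text
7.7 (array([ 0.45905254, -0.28840277,  0.24931298]), array([-0.70585079, -0.03864175,  0.70627908, -0.03809646])) [-6.46909819e-01  3.27887269e-01  1.66157567e+00  2.17138045e-04
  1.15309003e+00  8.15220771e-01] [-0.15335876  0.2236237  -2.96332264]
[334 105]
```

View pics/w2v.png

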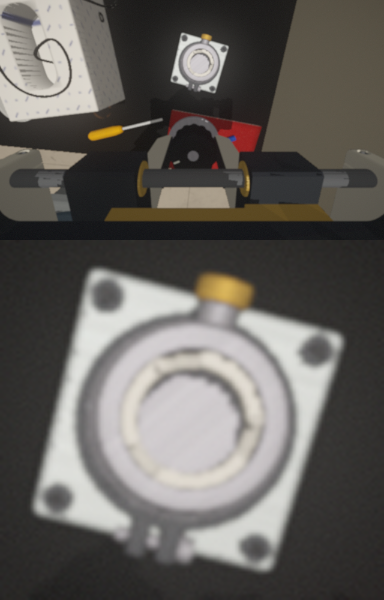

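The mouth is clear in the wrist view. Its ring is centred at about (334,105), which matches the projected stereo estimate, and the held plug's dot is at about (322,260). I'll refine both in code.

```bash
python3 - <<'E'
from h import *
s=sense();p=(s['tcp_pos'],s['ee_rot'])
R=Rn.from_quat(p[1]).as_matrix();print("tool axis down",R[:,0])
w=cv2.imread("pics/w2.png").astype(int)
print("knob dot predicted",proj("wrist",p[0]+R@[-.0044,0,0],p))
sub=w[240:280,300:345];m=((sub.max(2)>90)&(sub.max(2)-sub.min(2)<30)).astype(np.uint8)
n,l,st,ce=cv2.connectedComponentsWithStats(m)
for i in range(1,n):
    if st[i,4]>20:print("blob",ce[i]+[300,240],st[i])
# cream: R-B large
y0,x0=65,294;sub=w[y0:y0+80,x0:x0+80]
d=sub[:,:,2]-sub[:,:,0];v=sub.max(2)
m=((d>12)&(v>120)).astype(np.uint8);m[:27]=0
m[27:]=m[27:]
ys,xs=np.nonzero(m);r=np.hypot(xs-40,ys-40);k=r<26
pts=np.c_[xs[k]+x0,ys[k]+y0].astype(np.float32)
print(len(pts));(x,y),rr=cv2.minEnclosingCircle(pts);print((x,y),rr,pts.mean(0))
for z in(.091,.095):print(plane(*ray("wrist",(x,y),p),z))
for r0 in (20,17.2,29): print(r0*291.7/(p[0][2]+.144-.091)/1000)
cv2.imwrite("pics/m.png",m*255)
E
```

```text
tool axis down [-1.32946664e-04  2.62602004e-04 -9.99999957e-01]
knob dot predicted [323.0726094  258.60605967]
blob [321.4047619  259.60714286] [ 14  13  16  14 168]
416
(333.83697509765625, 104.96772766113281) 22.317312240600586 [334.6947  110.74039]
[ 0.54252779 -0.29047358  0.091     ]
[ 0.54239301 -0.29033273  0.095     ]
19.277907174363726
16.579000169952803
27.952965402827402
```

Emit:
carry_out(
  deltas=[
    [[0.02, 0, -0.01], 0, 1],
    [[0.03, 0, -0.02], 0, 1],
    [[0.023, -0.0022, -0.02], 0, 1],
    [[0.01, 0, -0.02], 0, 1],
    [[0, 0, -0.01], 0, 1],
    [[0, 0, -0.004], 0, 1],
    [[0, 0, 0], 0, 1],
    [[0, 0, 0], 0, 1],
  ],
)

```text
time: 8.8
tcp_pos: [0.5422, -0.292, 0.1664]
ee_rot: [0.706, 0.038, -0.706, 0.038]
contact_force: [0.0, 0.6, -2.2]
width: 0.45
```

```bash
python3 - <<'E'
from h import *
s=sense();print(s['tcp_pos'],s['contact_force'],s['wrist_torque'],s['qpos'])
b=grab_frame("side")[:,:,::-1];a=grab_frame("scene")[:,:,::-1]
c=[cv2.resize(i,(390,520),interpolation=cv2.INTER_CUBIC) for i in (a[80:180,345:420],b[190:290,352:427])]
cv2.imwrite("pics/v3.png",np.hstack(c))
E
```

```text
[ 0.54223852 -0.29197515  0.16644778] [ 0.03076348  0.5875117  -2.22549694] [-0.03757418  0.14513617 -0.01144853] [-5.69517788e-01  5.48123133e-01  1.54198816e+00 -4.48708196e-06
  1.05036180e+00  8.93812401e-01]
```

View pics/v3.png

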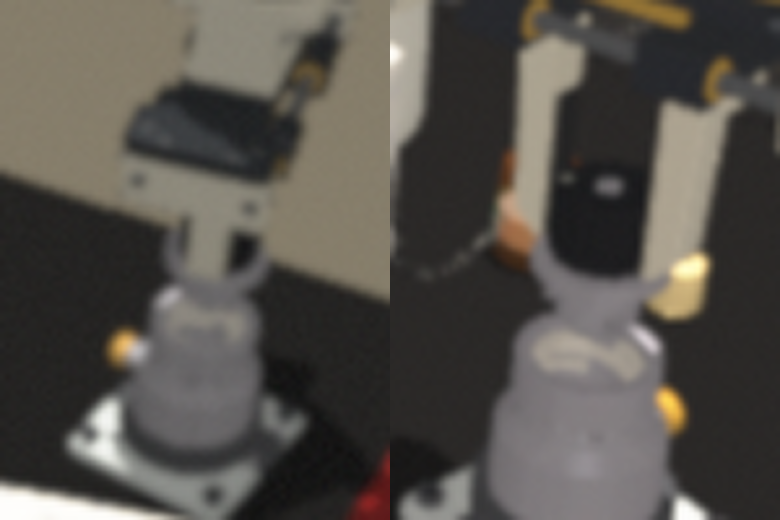

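```bash
python3 - <<'E'
from h import *
for n,o in(("scene",(345,80,0)),("side",(352,190,390))):
  for nm,X in(("rim",[.542,-.2906,.095]),("flangetop",[.5422,-.292,.1408]),("knobtop",[.5422,-.292,.1708]),("knobbot",[.5422,-.292,.1408])):
    u=proj(n,np.array(X));print(n,nm,(u-o[:2])*5.2+[o[2],0])
E
```

```text
scene rim [205.9444619  320.81558313]
scene flangetop [216.97441985 254.1089996 ]
scene knobtop [224.17012911 209.05891847]
scene knobbot [216.97441985 254.1089996 ]
side rim [590.83103316 351.10406879]
side flangetop [605.5859287 253.2499543]
side knobtop [613.53870504 185.27097528]
side knobbot [605.5859287 253.2499543]
```

Emit:
carry_out(
  deltas=[
    [[0, 0.001, -0.006], 0, 1],
    [[0, 0, -0.006], 0, 1],
    [[0, 0, -0.003], 0, 1],
    [[0, 0, -0.002], 0, 1],
    [[0, 0, 0], 0, 1],
  ],
)

```text
time: 9.52
tcp_pos: [0.5422, -0.2907, 0.1485]
ee_rot: [-0.706, -0.038, 0.706, -0.038]
contact_force: [0.0, 0.6, -1.8]
width: 0.454
```

Emit:
carry_out(
  deltas=[
    [[0, 0, -0.001], 0, 1],
    [[0, 0, -0.001], 0, 1],
    [[0, 0, -0.001], 0, 1],
    [[0, 0, 0], 0, 1],
  ],
)

```text
time: 10.02
tcp_pos: [0.5422, -0.2907, 0.1455]
ee_rot: [-0.706, -0.038, 0.706, -0.038]
contact_force: [-0.0, 0.4, -2.8]
width: 0.445
```

Emit:
carry_out(
  deltas=[
    [[0, 0, -0.001], 0, 1],
    [[0, 0, -0.001], 0, 1],
    [[0, 0, 0], 0, 1],
  ],
)

```text
time: 10.4
tcp_pos: [0.5422, -0.2907, 0.1435]
ee_rot: [-0.706, -0.038, 0.706, -0.038]
contact_force: [-0.2, -1.2, -3.8]
width: 0.453
```

Emit:
carry_out(
  deltas=[
    [[0, 0, -0.001], 0, 1],
    [[0, 0, -0.001], 0, 1],
    [[0, 0, 0], 0, 1],
  ],
)

```text
time: 10.78
tcp_pos: [0.5422, -0.2907, 0.1415]
ee_rot: [-0.706, -0.038, 0.706, -0.038]
contact_force: [-0.8, 0.1, -2.9]
width: 0.45
```

Emit:
carry_out(
  deltas=[
    [[0, 0, -0.001], 0, 1],
    [[0, 0, -0.0005], 0, 1],
    [[0, 0, 0], 0, 1],
  ],
)

```text
time: 11.15
tcp_pos: [0.5422, -0.2907, 0.1401]
ee_rot: [-0.706, -0.038, 0.706, -0.038]
contact_force: [0.5, -0.6, -2.4]
width: 0.453
```

Emit:
carry_out(
  deltas=[
    [[0, 0, -0.0005], 0, 1],
    [[0, 0, -0.0005], 0, 1],
    [[0, 0, 0], 0, 1],
  ],
)

```text
time: 11.52
tcp_pos: [0.5423, -0.2907, 0.1391]
ee_rot: [-0.706, -0.038, 0.706, -0.038]
contact_force: [-0.2, 0.4, -2.6]
width: 0.451
```

Emit:
carry_out(
  deltas=[
    [[0, 0, -0.0005], 0, 1],
    [[0, 0, 0], 0, 1],
  ],
)

```text
time: 11.78
tcp_pos: [0.5423, -0.2907, 0.1388]
ee_rot: [0.706, 0.038, -0.706, 0.038]
contact_force: [-1.2, 0.2, -0.7]
width: 0.452
```

Emit:
carry_out(
  deltas=[
    [[0, 0, -0.0005], 0, 1],
    [[0, 0, 0], 0, 1],
  ],
)

```text
time: 12.02
tcp_pos: [0.5424, -0.2908, 0.1385]
ee_rot: [0.706, 0.038, -0.706, 0.038]
contact_force: [-0.8, 0.4, 2.9]
width: 0.45
```

Emit:
carry_out(
  deltas=[
    [[0, 0, -0.0005], 0, 1],
    [[0, 0, 0], 0, 1],
  ],
)

```text
time: 12.28
tcp_pos: [0.5425, -0.2908, 0.1383]
ee_rot: [0.706, 0.038, -0.706, 0.038]
contact_force: [-2.4, 1.5, 7.9]
width: 0.449
```

Emit:
carry_out(
  deltas=[
    [[0, 0, 0.0002], 0.07, 1],
    [[0, 0, 0], 0.07, 1],
    [[0, 0, 0], 0.07, 1],
  ],
)

```text
time: 12.65
tcp_pos: [0.5427, -0.291, 0.1381]
ee_rot: [0.698, 0.112, -0.698, 0.113]
contact_force: [0.8, -1.5, -0.4]
width: 0.452
```

Emit:
carry_out(
  deltas=[
    [[0, 0, 0], 0.07, 1],
    [[0, 0, 0], 0.07, 1],
  ],
)

```text
time: 12.9
tcp_pos: [0.5421, -0.2906, 0.1374]
ee_rot: [-0.688, -0.161, 0.689, -0.161]
contact_force: [0.3, 0.8, -2.4]
width: 0.453
```

Emit:
carry_out(
  deltas=[
    [[0, 0, 0], 0.07, 1],
    [[0, 0, 0], 0.07, 1],
  ],
)

```text
time: 13.15
tcp_pos: [0.5429, -0.2903, 0.1375]
ee_rot: [0.676, 0.209, -0.675, 0.208]
contact_force: [6.3, 4.5, -3.3]
width: 0.451
```

Emit:
carry_out(
  deltas=[
    [[0, 0, -0.001], -0.07, 1],
    [[0, 0, -0.001], 0, 1],
    [[0, 0, 0], 0, 1],
  ],
)

```text
time: 13.52
tcp_pos: [0.5424, -0.2904, 0.1356]
ee_rot: [0.683, 0.185, -0.682, 0.185]
contact_force: [2.0, 2.7, -2.2]
width: 0.451
```

```bash
python3 -c "
from cell import *
s=sense();print(s['tcp_pos'],s['contact_force'],s['wrist_torque'],s['width'])"
```

```text
[ 0.54240417 -0.29043375  0.13556714] [ 2.00174012  2.66009789 -2.1594742 ] [ 0.49002098 -0.52636415 -0.04892677] 0.4514616565217938
```

Emit:
carry_out(
  deltas=[
    [[0, 0, -0.001], 0, 1],
    [[0, 0, -0.001], 0, 1],
    [[0, 0, 0], 0, 1],
  ],
)

```text
time: 13.9
tcp_pos: [0.5423, -0.2906, 0.1337]
ee_rot: [0.683, 0.185, -0.683, 0.184]
contact_force: [3.0, 4.3, -0.6]
width: 0.452
```

Emit:
carry_out(
  deltas=[
    [[0, 0, -0.001], 0, 1],
    [[0, 0, -0.001], 0, 1],
    [[0, 0, 0], 0, 1],
  ],
)

```text
time: 14.28
tcp_pos: [0.5424, -0.2906, 0.132]
ee_rot: [0.683, 0.184, -0.683, 0.184]
contact_force: [2.4, 4.5, 0.0]
width: 0.448
```

Emit:
carry_out(
  deltas=[
    [[0, 0, -0.0005], 0, 1],
    [[0, 0, -0.0005], 0, 1],
    [[0, 0, 0], 0, 1],
    [[0, 0, 0], 0, 1],
  ],
)

```text
time: 14.78
tcp_pos: [0.5425, -0.2906, 0.1317]
ee_rot: [0.683, 0.184, -0.682, 0.185]
contact_force: [1.0, 5.6, 7.7]
width: 0.452
```

Emit:
carry_out(
  deltas=[
    [[0.0003, 0.0006, 0], 0, 1],
    [[0, 0, 0], 0, 1],
  ],
)

```text
time: 15.02
tcp_pos: [0.5427, -0.2904, 0.1317]
ee_rot: [0.683, 0.184, -0.683, 0.185]
contact_force: [0.9, 4.1, 7.1]
width: 0.449
```

```bash
python3 - <<'E'
from h import *
s=sense();print(s['tcp_pos'],s['contact_force'],s['wrist_torque'],s['qpos'])
b=grab_frame("side")[:,:,::-1];a=grab_frame("scene")[:,:,::-1]
c=[cv2.resize(i,(390,520),interpolation=cv2.INTER_CUBIC) for i in (a[90:190,345:420],b[200:300,352:427])]
cv2.imwrite("pics/v4.png",np.hstack(c))
E
```

```text
[ 0.54267026 -0.29042105  0.13174693] [0.92049834 4.10777039 7.10032284] [ 0.76195773  0.22901354 -0.04761886] [-5.66818857e-01  5.90650574e-01  1.56646646e+00 -5.43677432e-04
  9.83663946e-01  4.76156591e-01]
```

View pics/v4.png

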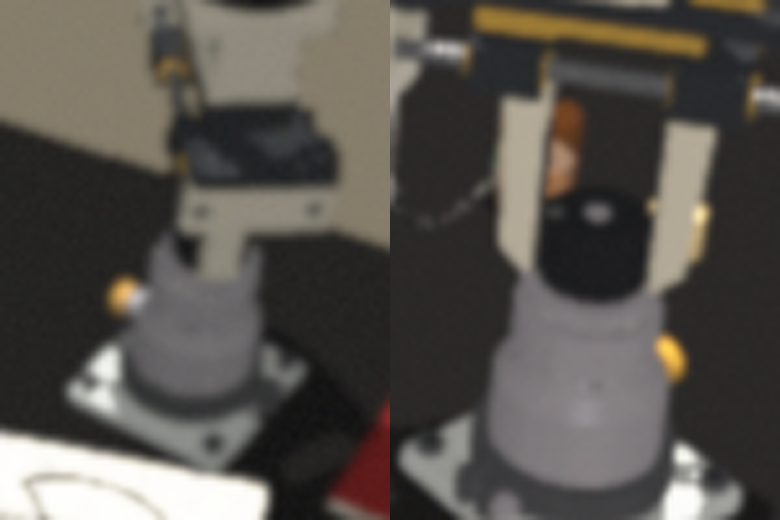

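Emit:
carry_out(
  deltas=[
    [[0, 0.0004, 0], 0.04, 1],
    [[0, 0, 0], -0.04, 1],
    [[0, 0, 0], -0.04, 1],
    [[0, 0, 0], 0, 1],
  ],
)

```text
time: 15.62
tcp_pos: [0.5427, -0.2905, 0.1317]
ee_rot: [0.686, 0.17, -0.686, 0.171]
contact_force: [0.6, -0.1, 6.2]
width: 0.45
```

```bash
cat > r.py <<'E'
from cell import *
s=sense();print(s['time'],s['tcp_pos'].round(4),s['contact_force'].round(1),s['wrist_torque'].round(3),s['qpos'][5])
E
python3 r.py
```

```text
15.625 [ 0.5427 -0.2905  0.1317] [ 0.6 -0.1  6.2] [-0.038  0.185  0.06 ] 0.5167794353214269
```

Emit:
carry_out(
  deltas=[
    [[0, 0, -0.0001], -0.06, 1],
    [[0, 0, -0.0002], -0.06, 1],
    [[0, 0, -0.0003], -0.06, 1],
  ],
)

```text
time: 16.0
tcp_pos: [0.5428, -0.2907, 0.131]
ee_rot: [0.699, 0.107, -0.699, 0.109]
contact_force: [1.6, -1.1, 5.3]
width: 0.45
```

```bash
python3 r.py
```

```text
16.0 [ 0.5428 -0.2907  0.131 ] [ 1.6 -1.1  5.3] [-0.237  0.103  0.077] 0.69804343584494
```

Sinking with low torque, so the thread is engaged. I'll go on.

Emit:
carry_out(
  deltas=[
    [[0, 0, -0.0004], -0.08, 1],
    [[0, 0, -0.0004], -0.08, 1],
    [[0, 0, -0.0004], -0.08, 1],
  ],
)

```text
time: 16.38
tcp_pos: [0.5428, -0.2908, 0.1299]
ee_rot: [0.707, 0.023, -0.706, 0.024]
contact_force: [0.9, -2.0, 5.9]
width: 0.452
```

```bash
python3 r.py
```

```text
16.375 [ 0.5428 -0.2908  0.1299] [ 0.9 -2.   5.9] [-0.246  0.08   0.078] 0.9386925737568109
```

Emit:
carry_out(
  deltas=[
    [[-0.0001, 0, -0.0004], -0.08, 1],
    [[0, -0.0002, -0.0004], -0.08, 1],
    [[0, 0, -0.0004], -0.08, 1],
    [[0, 0, -0.0003], -0.08, 1],
  ],
)

```text
time: 16.88
tcp_pos: [0.5428, -0.291, 0.1285]
ee_rot: [0.702, -0.09, -0.701, -0.089]
contact_force: [0.4, -1.5, 6.5]
width: 0.449
```

```bash
python3 r.py
```

```text
16.875 [ 0.5428 -0.291   0.1285] [ 0.4 -1.5  6.5] [-0.239  0.128  0.111] 1.2582851654717615
```

Emit:
carry_out(
  deltas=[
    [[0, 0, -0.0004], -0.08, 1],
    [[0, 0, -0.0003], -0.08, 1],
    [[0, 0, -0.0003], -0.08, 1],
    [[0, 0, -0.0003], -0.06, 1],
  ],
)

```text
time: 17.38
tcp_pos: [0.5427, -0.2911, 0.1272]
ee_rot: [0.681, -0.194, -0.68, -0.193]
contact_force: [0.1, -2.6, 7.2]
width: 0.448
```

```bash
python3 r.py
```

```text
17.375 [ 0.5427 -0.2911  0.1272] [ 0.1 -2.6  7.2] [-0.165  0.164  0.103] 1.5579349991488078
```

Emit:
carry_out(
  deltas=[
    [[0, 0, -0.0002], -0.06, 1],
    [[0, 0, -0.0002], -0.06, 1],
    [[0, 0, -0.0002], -0.06, 1],
  ],
)

```text
time: 17.75
tcp_pos: [0.5427, -0.2911, 0.1266]
ee_rot: [0.661, -0.254, -0.659, -0.253]
contact_force: [-1.1, -2.0, 7.2]
width: 0.45
```

```bash
python3 r.py
```

```text
17.75 [ 0.5427 -0.2911  0.1266] [-1.1 -2.   7.2] [-0.165  0.321  0.128] 1.7375971416226172
```

Emit:
carry_out(
  deltas=[
    [[0, 0, -0.0001], -0.05, 1],
    [[0, 0, -0.0001], -0.05, 1],
    [[0, 0, 0], -0.05, 1],
  ],
)

```text
time: 18.12
tcp_pos: [0.5426, -0.2911, 0.1265]
ee_rot: [0.64, -0.303, -0.639, -0.301]
contact_force: [-1.1, -1.7, 7.3]
width: 0.451
```

```bash
python3 r.py
```

```text
18.125 [ 0.5426 -0.2911  0.1265] [-1.1 -1.7  7.3] [0.028 0.193 0.29 ] 1.8871226782530506
```

Emit:
carry_out(
  deltas=[
    [[0, 0, 0], -0.05, 1],
    [[0, 0, 0], -0.05, 1],
    [[0, 0, 0], -0.03, 1],
  ],
)

```text
time: 18.5
tcp_pos: [0.5427, -0.2913, 0.1264]
ee_rot: [0.62, -0.343, -0.618, -0.342]
contact_force: [-0.1, -4.6, 6.6]
width: 0.448
```

```bash
python3 r.py
```

```text
18.5 [ 0.5427 -0.2913  0.1264] [-0.1 -4.6  6.6] [-0.294 -0.072  0.722] 2.0161565109757094
```

The torque rose to 0.72 Nm with z constant, so it is seated and tight. I'll ease the push, let go, rise and back off for a look.

Emit:
carry_out(
  deltas=[
    [[0, 0, 0.0004], 0.02, 1],
    [[0, 0, 0.0004], 0, 0.4],
    [[0, 0, 0], 0, -0.4],
    [[0, 0, 0], 0, -0.4],
    [[0, 0, 0.01], 0, -0.4],
    [[0, 0, 0.04], 0, -0.4],
    [[0, 0, 0.05], 0, -0.4],
    [[0, 0, 0.03], 0, -0.4],
    [[0, 0, 0], 0, -0.4],
    [[0, 0, 0], 0, -0.4],
  ],
)

```text
time: 19.75
tcp_pos: [0.5421, -0.2896, 0.2554]
ee_rot: [-0.621, 0.337, 0.622, 0.337]
contact_force: [0.5, 0.4, -0.7]
width: 0.696
```

```bash
python3 - <<'E'
from h import *
s=sense();p=(s['tcp_pos'],s['ee_rot']);print(s['time'],p[0],s['contact_force'])
w=grab_frame("wrist")[:,:,::-1];b=grab_frame("side")[:,:,::-1];a=grab_frame("scene")[:,:,::-1]
for n,i in(("w5",w),("s5",b),("a5",a)):cv2.imwrite(f"pics/{n}.png",i)
X=np.array([.5425,-.2908,.131]);
u=proj("wrist",X,p);print("wrist knobtop pred",u);v=u.round().astype(int)
c=[cv2.resize(i,(390,520),interpolation=cv2.INTER_CUBIC) for i in (a[90:190,345:420],b[200:300,352:427])]
for n,o in(("scene",(345,90,0)),("side",(352,200,390))):
  for h in (.127,.132): print(n,h,(proj(n,np.array([.5425,-.2908,h]))-o[:2])*5.2+[o[2],0])
cv2.imwrite("pics/v5.png",np.hstack(c))
E
```

```text
19.75 [ 0.54206171 -0.28960654  0.25535064] [ 0.47874534  0.40678141 -0.70014269]
wrist knobtop pred [321.91721898 192.42708812]
scene 0.127 [212.39790171 223.29876539]
scene 0.132 [213.54721816 216.07603135]
side 0.127 [600.01726648 230.168106  ]
side 0.132 [601.29371509 219.20144181]
```

View pics/v5.png

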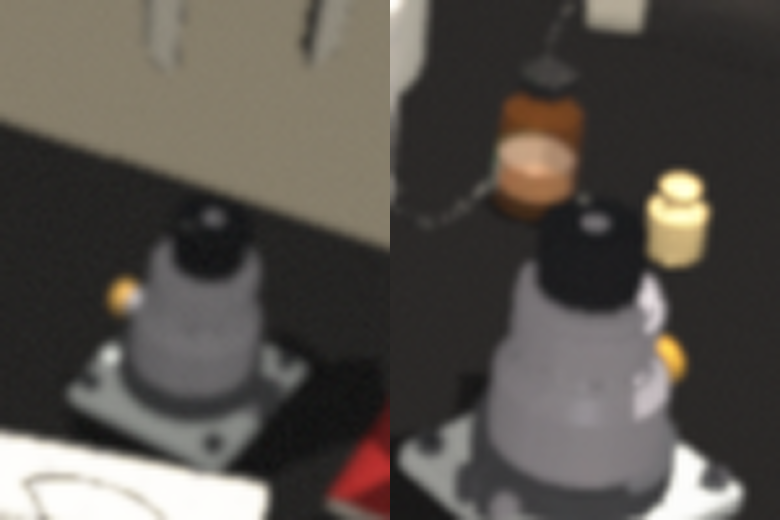

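The plug stands upright on the vessel with no gap under the flange. The knob dot is at side (595,222) and scene (213,217), which puts the knob top at about 0.131 m, the expected home height. The gripper is clear, and the bottle and weight are still standing.

```bash
python3 -c "
from cell import *
print(sign_off())"
```

```text
the job is handed in; nothing more can be done
None
```

The plug is screwed home in the vessel, released, and the job is handed in (19.75 s of the 64 s on the robot's clock at my last reading).

- **What I did:** I centred the plug with two crossed grips, carried it to the mouth and lowered it onto the crests. Under a light push (about 10 N at first contact, then eased) it went into the starts after about 25° counter-clockwise. I then screwed it about 80° forward until it seated.
- **Seating:** it stopped sinking at a tool height of 126.5 mm, and the torque rose from about 0.1 to 0.7 N m.
- **Last look:** the knob top is at about 131 mm, which is the home height, and the plug looks upright with no gap under the flange. The gripper was clear above it.
- **One small disagreement:** the drop into the starts measured about 7 mm instead of 8 mm. The sink to home was about 5 mm as expected, which fits the 1 mm axial play or a slight slip in the grip.
- **Force:** the wrist readings taken at each step never passed about 11 N of push, well under the 60 N limit.
- **Left alone:** I saw the bottle and weight still standing. I did not measure their positions or recheck the jar, but nothing went near them.

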